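Lay the second firing plate on spacer sticks

ROBOT

A 6-joint arm with a two-finger parallel gripper is mounted at the origin on a cart in front of the work surface, level with it; the furniture and walls round the work are solid. World frame = base frame: x ahead of the robot, y to its left, z up, the work surface at z = 0. Lengths are in mm, angles in degrees, forces in N, time in s.
With the tool pointing down it reaches from about 350 to 850 mm from the base axis. Payload 8.1 kg.
Tool frame: the origin (TCP) lies midway between the tips of the shut fingers; the grasp point (between the pads) lies grip_depth behind it (grip_depth is the distance from the TCP to the grasp point, in mm); z points along the fingers, y is the line along which they close (so a half turn about z gives the same grasp; the last joint's range is limited). The gripper opens to 85 mm and grips with 20 to 120 N. Pads are 22 mm wide; open, the fingers measure 114 mm over their backs; the gripper's body (76 mm by 85 mm) begins 54 mm behind the grasp point. The pads swing forward as they close: fully open they stand 13 mm farther back than shut.
Start: joints at [-71.872, 7.471, 85.268, -0, 87.261, -4.893], TCP at [234.665, -552.211, 231.292] pointing down, gripper open.
Joint ranges: [-169.43, 169.43], [-51.17, 129.36], [1.28, 143.12], [-76.62, 256.62], [0, 156.53], [-152.29, 152.29]. Speed limits (degrees/s): [136.94, 136.94, 159.86, 180, 180, 180].

INTERFACE

Orientations are given as [roll, pitch, yaw] about the fixed x, y, z axes, in that order (R = Rz(yaw) Ry(pitch) Rx(roll)).
In Python, from bench import sense, snapshot, hand_in, grip_depth gives the robot as it stands. The module is installed in compiled form; this text tells all that it offers.
- The arm moves only by the tool apply_moves, never from a script. Its argument "series" is text: rows parted by semicolons, each of 5 numbers parted by spaces: the shift along the tool's x, y, z each as a share of 0.3 m, from -1 to 1, then the turn about the tool's z as a share of 2 rad, from -1 to 1, then the gripper's target within -1 to 1 (shut at 1, half-way at 0, fully open at -1). In form: tx ty tz twist gripper; .... A call has 1 to 5 rows; each row shifts and turns the commanded pose from where the row before left it, along the tool's axes as they then stand; what a row does not reach is not made up. A row lasts 1/12 s, in which the tool goes at most 41.7 mm and 7.16 degrees, less where a joint would pass 70% of its speed; a pose out of reach is approached as far as the arm can. A call with a number of a shift or a turn outside -1 to 1 is refused whole. A call with a gripper value outside its range is refused whole. The fingers move at their own pace and stop on an object; "squeeze" is the grip in N (left out, the last holds). Time passes only in rows, so rows that do not move let the fingers close. It gives the time, the measured TCP pose, the force, the opening and the grip force at its end, in the units of the state.
- sense(): the state, without advancing time (a new reading comes with each control period).
- snapshot(name): name is "scene" or "top"; returns a dict with "frame" (480x640x3 uint8, blue, green, red), "depth" (480x640 float32, mm along the optical axis (not along the pixel's ray), 0 where there is no reading), "intrinsics" (3x3 intrinsics, pixels), "dist" ([k1, k2, p1, p2, k3] as OpenCV has them; the pictures are not rectified), "extrinsics" (4x4, takes a point from camera to world coordinates). Camera axes: x right, y down, z forward; pixel columns grow to the right and rows downward; lengths in mm; the calibration is good to about 2 mm. A picture is of the moment at which its call begins.
- hand_in(): hands the job in; it is judged then, once.
The state is a dict: "time": time; "joint_pos": joint angles; "qd": joint speeds; "joint_efforts": joint torques, N m; "tool_pos": TCP position; "tcp_rot": TCP orientation; "ft_force": force on the tool from outside, world axes, zero at the start; "wrist_torque": the same for the moment, N m; "finger_gap": finger opening in mm; "grip_force": force on a finger pad.
Only numpy, scipy, OpenCV 4.12 (cv2) and the standard library are available. Lean on these libraries where they do the work, as an engineer would, in place of code of your own. Each camera call takes 0.05 s, during which the arm holds its last target. There are 200 camera calls.

TASK

Build the second layer of the firing stack: lay the spare stick that has the same section as the stick already on the lower plate square across the bare end of that plate, as far in from its end as the first stick is from the other, without shifting the plate or its first stick. The second plate stands on edge in the wooden rack: take it out, lay it flat on the worktop clear of the stack and let go of it, then take it again by its long sides and rest it on the two sticks, straight above the lower plate.

Things in the scene. Friction and masses are not known exactly. Their poses are not given: they have to be found in the camera images.
- lower_plate: pale flat ceramic plate 56 x 160 x 12 mm lying loose on the worktop, with two 12 mm through holes on its centre line 25 mm either side of the middle. Origin: centre of its underside; x across (56 mm), y along its length, z up. Its -y end is bare; the first stick lies across its +y end
- first_stick: bright steel stick 14 x 14 mm section, 80 mm long, already lying across the lower plate about 50 mm from the plate's middle, towards +y of the plate, overhanging both long sides by about 12 mm. Origin: its centre; y along its length
- spare_stick: an identical loose stick, 14 x 14 x 80 mm steel, lying on the worktop nearer to the robot than the stack. Origin: its centre; y along its length
- thick_stick: a loose steel stick of the wrong section, 24 x 24 x 80 mm, lying near the spare stick (either may be the left one); not wanted. Origin: its centre; y along its length
- upper_plate: the second plate, like the lower one (56 x 160 x 12 mm, 0.2 to 0.35 kg), at the start standing on a long edge in the rack. Origin: its centre; x is its thickness direction (normal to its faces, level at the start), y along its 160 mm length, z across its 56 mm width (up at the start). In the rack its lower edge is 10 mm and its upper edge 66 mm above the worktop. Either face may end up on top
- plate_rack: wooden rack fixed to the worktop: base 64 x 116 x 10 mm, two pairs of uprights 42 mm either side of its middle along y, reaching 37 mm above the worktop; the 16 mm slot between them runs along y, open at top and ends. The 68 mm between the pairs is free for fingers. Rack and stack may stand either way about, left or right. Origin: centre of its underside; z up
- free_patch (a point): a fixed point on the bare worktop at the robot's front right; round it there is room to lay the plate down flat, 90 mm along x (ahead) by 170 mm along y

How it is judged:
By the outcome, as a careful person would: the job done as asked, in the order asked, and still so for the second after the job is handed in, with the robot touching nothing.
It also fails if it takes over 67 s, if anything falls off the work surface, if the arm or the gripper's body presses on something with over 40 N, if the wrist force passes 120 N, or if a joint passes its speed limit or range.

## Working session

There is one attempt and no reset: what is moved stays moved. The work goes in short steps, Python scripts to look and compute and a tool call to move; the robot and the scene stay as the last step left them, time stands still between calls to the robot, and variables do not carry over. Pictures are saved under pics/ and viewed, at most 10 in all, crops included, and the job is handed in when it is done.

Besides the shell and the picture viewer there is one more tool, called by a JSON object that holds its "name" and its "arguments", one argument or row to a line. apply_moves: Moves the arm, as the interface text tells. Its arguments: {"type":"object","properties":{"series":{"type":"string"},"squeeze":{"type":"number"}},"required":["series"]}

```bash
mkdir -p pics; cat > h.py <<'E'
import numpy as np, cv2
from bench import sense, snapshot, hand_in, grip_depth
def snap(n):
    s=snapshot(n); np.savez(''+n+'.npz',**s); return s
def cloud(s):
    # world xyz per pixel
    K=s['intrinsics'];d=s['depth'];h,w=d.shape
    u,v=np.meshgrid(np.arange(w),np.arange(h))
    p=cv2.undistortPoints(np.stack([u,v],-1).reshape(-1,1,2).astype(np.float64),K,np.array(s['dist'])).reshape(h,w,2)
    P=np.dstack([p[...,0]*d,p[...,1]*d,d]);E=s['extrinsics']
    W=P@E[:3,:3].T+E[:3,3]; W[d==0]=np.nan
    return W
def ray(s,uv,z):
    # pixels to world points at height z
    p=cv2.undistortPoints(np.array(uv,float).reshape(-1,1,2),s['intrinsics'],np.array(s['dist'])).reshape(-1,2)
    E=s['extrinsics'];r=np.c_[p,np.ones(len(p))]@E[:3,:3].T;c=E[:3,3]
    return c+r*((z-c[2])/r[:,2])[:,None]
E
python3 - <<'E'
from h import *
print(sense(),grip_depth() if callable(grip_depth) else grip_depth)
for n in('scene','top'):
    s=snap(n);cv2.imwrite(f'pics/{n}0.png',s['frame']);print(n,s['extrinsics'].round(3).tolist(),s['intrinsics'].tolist())
E
```

```text
{'time': 0.0, 'joint_pos': array([-7.18748211e+01,  7.51379515e+00,  8.53302411e+01,  1.85453409e-03,
        8.72618690e+01, -4.89199352e+00]), 'qd': array([ 0.03517651,  0.05235532, -0.04904061, -0.00955223, -0.01903602,
        0.02708166]), 'joint_efforts': array([ 3.05003399e-03, -5.69399285e+01, -5.00551522e+01, -6.17503974e-05,
        1.45135805e-02,  1.89205230e-05]), 'tool_pos': array([ 234.47250044, -551.68506234,  230.24890649]), 'tcp_rot': array([-1.79894638e+02, -1.08768572e-02,  2.30170721e+01]), 'ft_force': array([-0.75957993, -0.06207329,  0.30877277]), 'wrist_torque': array([-0.02857187, -0.01218956, -0.00751597]), 'grip_force': 0.0, 'finger_gap': 85.40143364655171} 18.700000000000003
scene [[-0.9, -0.295, 0.321, 252.896], [-0.436, 0.588, -0.681, 556.477], [0.012, -0.753, -0.658, 624.245], [0.0, 0.0, 0.0, 1.0]] [[479.32000720455665, 0.0, 320.62664511024803], [0.0, 479.32000720455665, 243.4294023245147], [0.0, 0.0, 1.0]]
top [[0.024, -0.989, 0.145, 394.759], [-1.0, -0.025, -0.005, -24.539], [0.009, -0.145, -0.989, 907.755], [0.0, 0.0, 0.0, 1.0]] [[435.6398241830183, 0.0, 320.1546476456415], [0.0, 435.6398241830183, 238.93953513391693], [0.0, 0.0, 1.0]]
```

View pics/top0.png

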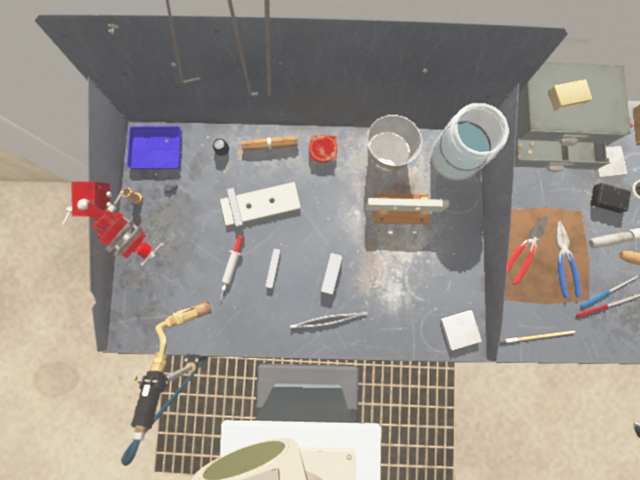

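View pics/scene0.png

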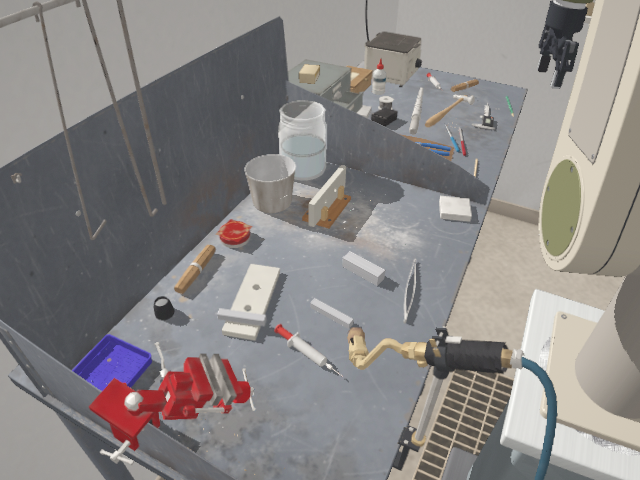

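```bash
cat >> h.py <<'E'
def ortho(s,x0,x1,y0,y1,z,k=3):
    # image: rows = x decreasing, cols = y decreasing (robot's view), k px per mm
    X,Y=np.meshgrid(np.arange(x1,x0,-1/k),np.arange(y1,y0,-1/k),indexing='ij')
    E=s['extrinsics'];P=(np.stack([X,Y,0*X+z],-1).reshape(-1,3)-E[:3,3])@E[:3,:3]
    q=cv2.projectPoints(P,np.zeros(3),np.zeros(3),s['intrinsics'],np.array(s['dist']))[0].reshape(*X.shape,2).astype(np.float32)
    return cv2.remap(s['frame'],q[...,0],q[...,1],cv2.INTER_CUBIC)
def rects(s,zlo,zhi,box,minpix=30):
    W=cloud(s);m=(W[...,2]>zlo)&(W[...,2]<zhi)&(W[...,0]>box[0])&(W[...,0]<box[1])&(W[...,1]>box[2])&(W[...,1]<box[3])
    n,l=cv2.connectedComponents(m.astype(np.uint8),connectivity=4)
    for i in range(1,n):
        p=W[l==i]
        if len(p)<minpix: continue
        (c,(a,b),t)=cv2.minAreaRect(p[:,:2].astype(np.float32))
        if a>b: t,a,b=t-90,b,a
        print('c',np.round(c,1),'short',round(a,1),'long',round(b,1),'longdir',round((t+90)%180,1),'z',np.round(np.median(p[:,2]),1),'n',len(p))
E
python3 - <<'E'
from h import *
s=dict(np.load('top.npz'))
W=cloud(s)
for uv in((390,285),(150,280),(284,200),(232,200),(274,268),(332,270),(405,204),(405,196),(460,330),(490,200),(500,330),(230,265),(330,320),(393,125),(470,110)):print(uv,W[uv[1],uv[0]].round(1))
B=(250,700,-300,350)
for a,b in((7,13.2),(19,30),(9,18),(18,30),(50,80),(30,42)):
    print(a,b);rects(s,a,b,B)
E
```

```text
(390, 285) [ 4.345e+02 -1.770e+02 -3.000e-01]
(150, 280) [431.9 322.7   0.6]
(284, 200) [606.6  48.8  12.1]
(232, 200) [600.4 155.4  26.7]
(274, 268) [462.9  64.1  12.6]
(332, 270) [460.9 -54.8  24.7]
(405, 204) [ 592.6 -195.8   64.4]
(405, 196) [ 623.2 -207.3    8. ]
(460, 330) [ 346.1 -317.5   14.1]
(490, 200) [ 610.2 -374.5   46.1]
(500, 330) [ 350.9 -373.4   77.1]
(230, 265) [466.3 153.9  17.7]
(330, 320) [ 3.599e+02 -5.370e+01 -2.000e-01]
(393, 125) [ 762.8 -174.4   51.7]
(470, 110) [ 757.7 -303.3  144.1]
7 13.2
c [604.1  82.5] short 56.7 long 126.3 longdir 105.2 z 11.9 n 860
c [627.2 293.2] short 19.1 long 19.2 longdir 76.2 z 9.2 n 56
c [ 621.6 -198.2] short 12.5 long 110.8 longdir 89.2 z 10.0 n 229
c [583. 168.] short 19.1 long 48.0 longdir 17.3 z 12.0 n 119
c [594.   29.6] short 11.1 long 29.3 longdir 121.1 z 11.8 n 44
c [ 578.6 -198.9] short 27.1 long 114.8 longdir 90.5 z 10.3 n 565
c [271.  222.9] short 27.2 long 27.3 longdir 85.5 z 11.5 n 107
19 30
c [694.5 -29.9] short 10.4 long 52.9 longdir 90.0 z 22.2 n 104
c [ 693.1 -189.9] short 13.5 long 36.3 longdir 91.4 z 23.9 n 79
[... 983 characters left out ...]
9.3] short 6.3 long 49.3 longdir 44.7 z 22.7 n 52
c [587.  149.7] short 14.3 long 79.1 longdir 16.6 z 26.1 n 266
c [455.3 -54.2] short 23.9 long 80.0 longdir 166.5 z 24.6 n 466
c [261.2 220. ] short 11.0 long 16.4 longdir 175.2 z 20.0 n 32
50 80
c [ 678.3 -155. ] short 20.0 long 77.2 longdir 70.0 z 65.0 n 124
c [ 679. -280.] short 7.5 long 49.6 longdir 44.9 z 65.3 n 162
c [ 596.5 -202.5] short 14.1 long 159.9 longdir 89.3 z 66.0 n 610
30 42
c [ 694.3 -158.5] short 13.1 long 36.6 longdir 77.4 z 34.2 n 69
c [ 678.6 -279.6] short 7.9 long 50.1 longdir 44.0 z 34.8 n 64
c [ 586.1 -169.6] short 14.6 long 93.6 longdir 89.3 z 36.3 n 106
c [ 585.5 -246.6] short 12.6 long 51.1 longdir 87.7 z 36.1 n 70
```

```bash
python3 - <<'E'
from h import *
s=dict(np.load('top.npz'))
a=ortho(s,540,660,0,200,12,4);a=a[:, :800]
b=ortho(s,420,500,20,120,14,4)
c=ortho(s,580,610,-290,-190+10,66,4)
cv=np.zeros((600,800,3),np.uint8);cv[:480]=a[:480];
cv2.imwrite('pics/st.png',cv[:480])
# plate outline points: mask from cloud, plate incl. both parts, fit sides
W=cloud(s);z=W[...,2];x=W[...,0];y=W[...,1]
m=(z>9)&(z<16)&(x>540)&(x<660)&(y>0)&(y<190)
(r)=cv2.minAreaRect(W[m][:,:2].astype(np.float32));print(r)
m=(z>9)&(z<30)&(x>420)&(x<500)&(y>20)&(y<120);print(cv2.minAreaRect(W[m][:,:2].astype(np.float32)), W[m][:,:2].mean(0))
g=cv2.inRange(z,59,72);mm=(g>0)&(x>575)&(x<615)&(y<-100)&(y>-300)
print(cv2.minAreaRect(W[mm][:,:2].astype(np.float32)),W[mm].mean(0))
E
```

```text
((595.2996826171875, 97.74252319335938), (64.7020263671875, 161.14212036132812), 16.211767196655273)
((462.1325378417969, 66.86041259765625), (14.485443115234375, 76.79913330078125), 80.06307983398438) [461.74363276  66.67815514]
((596.535888671875, -202.49862670898438), (159.90634155273438, 14.124984741210938), 89.25821685791016) [ 595.92504831 -201.95143771   66.05397943]
```

View pics/st.png

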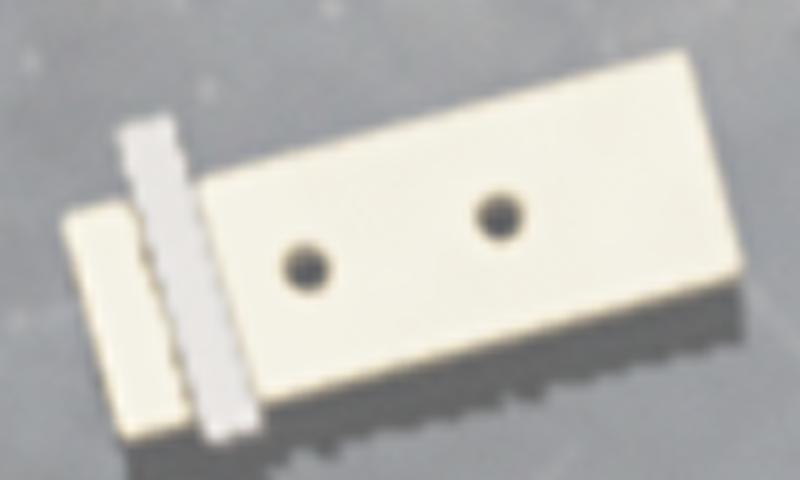

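```bash
python3 - <<'E'
from h import *
s=dict(np.load('top.npz'))
a=ortho(s,535,635,110,190,26,5)   # 400w x500h
b=ortho(s,415,515,30,110,14,5)
cv2.imwrite('pics/st2.png',np.hstack([a[:500,:400],b[:500,:400]]))
E
cat >> h.py <<'E'
def plan(x,y,z,yaw=None,n=None):
    # total shares from the measured pose (tool frame, twist applied last) and rows needed
    s=sense();p=s['tool_pos'];w=np.radians(s['tcp_rot'][2])
    d=np.array([x,y,z])-p;X=np.array([np.cos(w),np.sin(w)])
    t=np.array([d[:2]@X,d[:2]@[X[1],-X[0]],-d[2]])
    a=0 if yaw is None else (-(yaw-s['tcp_rot'][2])+180)%360-180
    k=n or int(max(np.ceil(np.linalg.norm(t)/40),np.ceil(abs(a)/7)))
    print('t',round(s['time'],2),'pose',p.round(1),s['tcp_rot'].round(2),'gap',round(s['finger_gap'],1),'gf',round(s['grip_force'],1),'F',s['ft_force'].round(1))
    print('rows',k,'shift mm',t.round(1),'turn',round(a,1),'per row',(t/300/k).round(4),round(np.radians(a)/2/k,4))
E
python3 -c "
from h import *
plan(463,66.8,150)"
```

```text
t 0.1 pose [ 234.5 -551.7  230.3] [-1.799e+02 -1.000e-02  2.302e+01] gap 85.5 gf 0.0 F [ 0.3 -0.  -0.8]
rows 17 shift mm [ 452.2 -479.9   80.3] turn 0 per row [ 0.0887 -0.0941  0.0158] 0.0
```

View pics/st2.png

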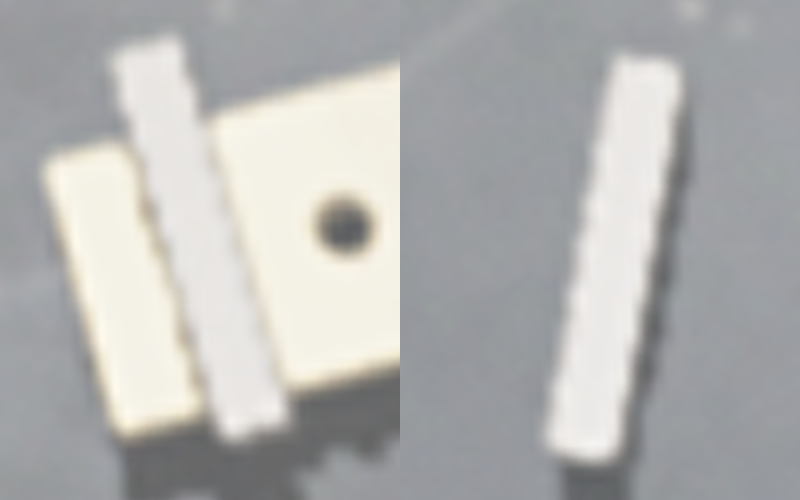

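{"name": "apply_moves", "arguments": {
  "series": "0.0887 -0.0941 0 0 -1;0.0887 -0.0941 0 0 -1;0.0887 -0.0941 0 0 -1;0.0887 -0.0941 0 0 -1;0.0887 -0.0941 0 0 -1"
}}

```text
time: 0.52
tool_pos: [301.9, -368.4, 230.6]
tcp_rot: [-179.9, 0.0, 23.0]
ft_force: [1.0, -0.8, -0.3]
finger_gap: 85.4
grip_force: 0.0
```

{"name": "apply_moves", "arguments": {
  "series": "0.0887 -0.0941 0.02 0 -0.5;0.0887 -0.0941 0.02 0 -0.5;0.0887 -0.0941 0.02 0 -0.5;0.0887 -0.0941 0.02 0 -0.5;0.0887 -0.0941 0.02 0 -0.3"
}}

```text
time: 0.93
tool_pos: [369.1, -186.5, 200.8]
tcp_rot: [-180.0, -0.0, 23.0]
ft_force: [1.6, -1.0, -0.3]
finger_gap: 56.1
grip_force: 0.0
```

{"name": "apply_moves", "arguments": {
  "series": "0.0887 -0.0941 0.02 0 -0.3;0.0887 -0.0941 0.02 0 -0.3;0.0887 -0.0941 0.02 0 -0.3;0.0887 -0.0941 0.02 0 -0.3;0.0887 -0.0941 0.02 0 -0.3"
}}

```text
time: 1.35
tool_pos: [436.4, -4.4, 170.9]
tcp_rot: [180.0, -0.0, 23.0]
ft_force: [0.9, 0.1, -0.2]
finger_gap: 55.5
grip_force: 0.0
```

{"name": "apply_moves", "arguments": {
  "series": "0.0887 -0.0941 0 0 -0.3;0.0887 -0.0941 0 0.0567 -0.3;0 0 0 0.0567 -0.3;0 0 0 0.0567 -0.3;0 0 0 0.0567 -0.3"
}}

```text
time: 1.77
tool_pos: [462.3, 65.5, 170.7]
tcp_rot: [180.0, 0.1, -2.8]
ft_force: [0.4, -0.5, 0.0]
finger_gap: 55.0
grip_force: 0.0
```

{"name": "apply_moves", "arguments": {
  "series": "0 0 0 0.0567 -0.3;0 0 0 0 -0.3;0 0 0 0 -0.3"
}}

```text
time: 2.02
tool_pos: [462.4, 64.5, 171.0]
tcp_rot: [180.0, 0.0, -8.9]
ft_force: [0.9, -0.7, 0.3]
finger_gap: 55.5
grip_force: 0.0
```

```bash
python3 -c "
from h import *
plan(463.7,66.7,2.5,-9.5)"
```

```text
t 2.02 pose [462.4  64.5 171. ] [ 1.7999e+02  4.0000e-02 -8.9200e+00] gap 55.5 gf 0.0 F [ 0.9 -0.7  0.3]
rows 5 shift mm [  0.9  -2.4 168.5] turn 0.6 per row [ 0.0006 -0.0016  0.1123] 0.001
```

{"name": "apply_moves", "arguments": {
  "series": "0.0006 -0.0016 0.125 0.001 -0.3;0.0006 -0.0016 0.125 0.001 -0.3;0.0006 -0.0016 0.125 0.001 -0.3;0.0006 -0.0016 0.1 0.001 -0.3;0.0006 -0.0016 0.05 0.001 -0.3",
  "squeeze": 40
}}

```text
time: 2.43
tool_pos: [460.6, 66.4, 9.4]
tcp_rot: [179.9, 0.3, -9.5]
ft_force: [-0.3, 0.1, -1.1]
finger_gap: 55.6
grip_force: 0.0
```

{"name": "apply_moves", "arguments": {
  "series": "0 0 0.03 0 -0.3;0 0 0 0 -0.3;0 0 0 0 -0.3"
}}

```text
time: 2.68
tool_pos: [464.3, 66.6, 5.3]
tcp_rot: [-180.0, -0.0, -9.6]
ft_force: [0.0, 0.3, 0.6]
finger_gap: 55.6
grip_force: 0.0
```

{"name": "apply_moves", "arguments": {
  "series": "0 0 0 0 1;0 0 0 0 1;0 0 0 0 1;0 0 0 0 1;0 0 0 0 1"
}}

```text
time: 3.1
tool_pos: [465.2, 66.7, 6.3]
tcp_rot: [-180.0, -0.1, -9.7]
ft_force: [-1.3, -0.5, 6.0]
finger_gap: 12.6
grip_force: 39.4
```

{"name": "apply_moves", "arguments": {
  "series": "0 0 0 0 1;0 0 0 0 1;0 0 0 0 1"
}}

```text
time: 3.35
tool_pos: [465.2, 66.7, 6.2]
tcp_rot: [-180.0, -0.1, -9.7]
ft_force: [-0.8, -0.7, 6.8]
finger_gap: 12.9
grip_force: 39.4
```

{"name": "apply_moves", "arguments": {
  "series": "0 0 -0.05 0 1;0 0 -0.11 0 1;0 0 -0.11 0 1;0.1 0 0 -0.05 1;0.1 0 0 -0.05 1"
}}

```text
time: 3.77
tool_pos: [526.8, 59.5, 90.9]
tcp_rot: [180.0, -0.5, 2.0]
ft_force: [1.1, 0.4, -1.1]
finger_gap: 12.6
grip_force: 39.4
```

{"name": "apply_moves", "arguments": {
  "series": "0.1 0 0 -0.05 1;0.1 0 0 -0.0434 1;0.05 0 0 -0.024 1;0 0 0 0 1;0 0 0 0 1"
}}

```text
time: 4.18
tool_pos: [598.2, 67.7, 85.7]
tcp_rot: [-180.0, 0.0, 15.2]
ft_force: [0.1, -0.0, -2.2]
finger_gap: 12.7
grip_force: 39.4
```

```bash
python3 -c "
from h import *
plan(614.1,49.5,40,15.2)"
```

```text
t 4.18 pose [598.2  67.7  85.7] [-1.800e+02  2.000e-02  1.519e+01] gap 12.7 gf 39.4 F [ 0.1 -0.  -2.2]
rows 2 shift mm [10.6 21.7 45.7] turn -0.0 per row [0.0177 0.0362 0.0762] -0.0
```

{"name": "apply_moves", "arguments": {
  "series": "0.0177 0.0362 0.0762 0 1;0.0177 0.0362 0.0762 0 1;0 0 0 0 1;0 0 0 0 1"
}}

```text
time: 4.52
tool_pos: [611.4, 49.1, 38.4]
tcp_rot: [-179.9, 0.3, 15.1]
ft_force: [0.2, 0.1, -0.9]
finger_gap: 12.7
grip_force: 39.4
```

```bash
python3 -c "
from h import *
plan(614.1,49.5,19,15.2)
a=snap('top');b=snap('scene')
q=lambda f,r:cv2.resize(f[r[0]:r[1],r[2]:r[3]],None,fx=4,fy=4,interpolation=cv2.INTER_CUBIC)
A=q(a['frame'],(150,250,210,310));B=q(b['frame'],(230,360,190,290))
o=np.zeros((520,800,3),np.uint8);o[:400,:400]=A;o[:,400:]=B;cv2.imwrite('pics/hold.png',o)"
```

```text
t 4.52 pose [611.4  49.1  38.4] [-179.93    0.25   15.13] gap 12.7 gf 39.4 F [ 0.2  0.1 -0.9]
rows 1 shift mm [ 2.7  0.4 19.4] turn -0.1 per row [0.009  0.0012 0.0648] -0.0006
```

View pics/hold.png

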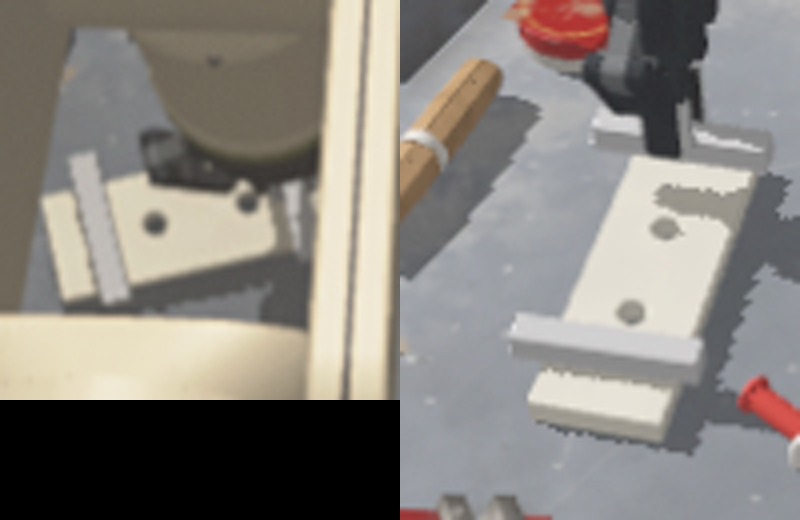

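```bash
python3 - <<'E'
from h import *
s=dict(np.load('scene.npz'));W=cloud(s)
B=(540,680,-10,200)
for a,b in((10.5,13.5),(24,28.5)): print(a,b);rects(s,a,b,B)
m=(W[...,0]>560)&(W[...,0]<670)&(W[...,1]>20)&(W[...,1]<80)&(W[...,2]>27)&(W[...,2]<56)
v,u=np.nonzero(m);print(u.min(),u.max(),v.min(),v.max())
h=np.histogram(W[m][:,2],bins=range(27,57,2));print(h[0])
for a,b in ((40,44),(42,46),(44,48),(46,50)): print(a,b);rects(s,a,b,(560,670,20,80),10)
# ends in picture: crop scale 4, origin (190,230)
px=[(594,113),(770,132),(594,137),(768,166)]
px=[((x-400)/4+190,y/4+230) for x,y in px]
print(px,[W[int(round(p[1]))+1,int(round(p[0]))-1].round(1) for p in px])
print(ray(s,px[:2],46).round(1))
E
```

```text
10.5 13.5
c [588.  169.8] short 19.2 long 39.0 longdir 6.2 z 11.2 n 108
c [560.2 161.2] short 15.1 long 22.4 longdir 109.6 z 11.5 n 68
24 28.5
c [605.4 158.2] short 13.5 long 36.8 longdir 10.6 z 24.9 n 90
237 282 255 273
[  0   0   9  24  32  25  28  29  64 127  28  18  12  14]
40 44
c [592.3  52.6] short 3.4 long 16.2 longdir 20.3 z 41.8 n 16
c [578.  49.] short 2.8 long 8.4 longdir 178.9 z 40.5 n 10
42 46
c [636.7  59.7] short 15.4 long 25.7 longdir 176.8 z 45.0 n 57
c [601.2  43.2] short 5.3 long 9.9 longdir 167.7 z 44.9 n 11
c [581.2  43.1] short 16.4 long 22.2 longdir 7.7 z 44.8 n 48
c [599.   51.2] short 5.1 long 8.8 longdir 121.0 z 44.7 n 10
44 48
c [637.9  59.7] short 13.6 long 21.6 longdir 6.9 z 45.5 n 58
c [587.7  47.9] short 22.0 long 36.5 longdir 14.8 z 46.0 n 124
46 50
c [604.4  43.4] short 3.6 long 8.3 longdir 120.5 z 48.0 n 11
c [591.1  46.2] short 12.6 long 15.9 longdir 25.5 z 46.7 n 28
c [580.4  42.9] short 3.5 long 12.7 longdir 120.3 z 46.5 n 12
c [601.   61.7] short 2.5 long 16.9 longdir 78.7 z 47.7 n 12
[(238.5, 258.25), (282.5, 263.0), (238.5, 264.25), (282.0, 271.5)] [array([681.6,  21.2,  -1.3]), array([574.2,  36.4,  44.4]), array([nan, nan, nan]), array([569.4,  45.9,  32.8])]
[[647.9  58.8  46. ]
 [572.2  34.4  46. ]]
```

```bash
python3 - <<'E'
from h import *
s=dict(np.load('scene.npz'))
f=lambda px:[((x-400)/4+190-.375,y/4+230-.375) for x,y in px]
A=ray(s,f([(516,313),(704,341)]),26);H=ray(s,f([(594,112),(770,133)]),45.7)
Pl=ray(s,f([(637,155),(755,172),(528,404),(665,428)]),12)
print(A.round(1),H.round(1),Pl.round(1),Pl.mean(0).round(1))
a=np.radians(15.2);u=np.array([-np.sin(a),np.cos(a)]);v=np.array([np.cos(a),np.sin(a)])
for n,P in(('A',A),('H',H),('P',Pl)):print(n,(P[:,:2]@u).round(1),(P[:,:2]@v).round(1))
cv2.imwrite('pics/c1.png',cv2.resize(s['frame'][240:350,200:300],None,fx=5,fy=5,interpolation=cv2.INTER_CUBIC))
E
```

```text
[[624.9 157.7  26. ]
 [547.9 135.6  26. ]] [[649.6  57.5  45.7]
 [573.1  34.2  45.7]] [[639.1  43.9  12. ]
 [585.3  29.3  12. ]
 [601.4 186.5  12. ]
 [545.6 171.8  12. ]] [592.8 107.9  12. ]
A [-11.6 -12.8] [644.4 564.3]
H [-114.9 -117.3] [641.9 562. ]
P [-125.2 -125.2   22.3   22.7] [628.2 572.5 629.3 571.6]
```

View pics/c1.png

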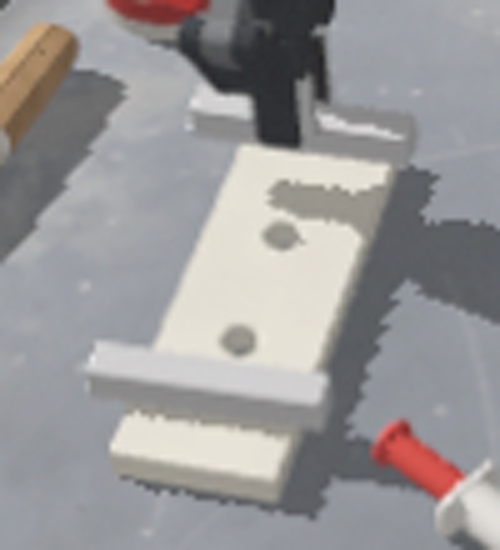

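{"name": "apply_moves", "arguments": {
  "series": "0 0 0.02 0 1;0 0 0.02 0 1;0 0 0.013 0 1;0 0 0 0 1;0 0 0 0 1"
}}

```text
time: 5.03
tool_pos: [613.3, 49.6, 23.8]
tcp_rot: [-180.0, 0.0, 15.2]
ft_force: [1.0, 0.3, -0.5]
finger_gap: 12.5
grip_force: 39.4
```

{"name": "apply_moves", "arguments": {
  "series": "0 0 0.01 0 1;0 0 0.005 0 1;0 0 0 0 1"
}}

```text
time: 5.28
tool_pos: [613.6, 49.5, 19.3]
tcp_rot: [-180.0, 0.0, 15.2]
ft_force: [0.6, 0.2, -0.8]
finger_gap: 12.7
grip_force: 39.4
```

{"name": "apply_moves", "arguments": {
  "series": "0 0 0.003 0 1;0 0 0 0 1;0 0 0 0 1"
}}

```text
time: 5.53
tool_pos: [613.8, 49.4, 18.8]
tcp_rot: [180.0, -0.0, 15.2]
ft_force: [0.2, 0.1, -1.0]
finger_gap: 12.9
grip_force: 39.4
```

{"name": "apply_moves", "arguments": {
  "series": "-0.005 0 0.002 0 1;0 0 0.002 0 1;0 0 0 0 1"
}}

```text
time: 5.78
tool_pos: [612.5, 49.0, 18.3]
tcp_rot: [180.0, -0.0, 15.2]
ft_force: [-1.9, -0.6, 5.0]
finger_gap: 12.7
grip_force: 40.1
```

{"name": "apply_moves", "arguments": {
  "series": "0 0 0.002 0 1;0 0 0 0 1;0 0 0 0 1"
}}

```text
time: 6.03
tool_pos: [612.5, 49.0, 18.3]
tcp_rot: [180.0, -0.0, 15.2]
ft_force: [-6.1, -0.1, 11.3]
finger_gap: 12.6
grip_force: 40.7
```

{"name": "apply_moves", "arguments": {
  "series": "0 0 -0.003 0 1;0 0 0 0 0.5;0 0 0 0 0.5;0 0 0 0 0.5;0 0 0 0 0.3"
}}

```text
time: 6.45
tool_pos: [612.3, 49.0, 17.7]
tcp_rot: [-180.0, 0.0, 15.2]
ft_force: [-0.0, 0.0, -0.6]
finger_gap: 29.6
grip_force: 0.0
```

{"name": "apply_moves", "arguments": {
  "series": "0 0 0 0 0.3;0 0 -0.05 0 0.3;0 0 -0.12 0 0.3;0 0 -0.13 0 0;0 0 -0.13 0 -0.3"
}}

```text
time: 6.87
tool_pos: [611.4, 49.0, 147.3]
tcp_rot: [-180.0, 0.1, 15.2]
ft_force: [1.6, -0.1, 0.0]
finger_gap: 52.9
grip_force: 0.0
```

```bash
python3 -c "
from h import *
plan(596.2,-200,160,89.3)"
```

```text
t 6.87 pose [611.4  49.  147.3] [-1.7997e+02  1.2000e-01  1.5210e+01] gap 52.9 gf 0.0 F [ 1.6 -0.1  0. ]
rows 11 shift mm [-80.  236.3 -12.7] turn -74.1 per row [-0.0242  0.0716 -0.0038] -0.0588
```

{"name": "apply_moves", "arguments": {
  "series": "-0.0381 0.1125 -0.01 0 -0.3;-0.0381 0.1125 0 0 -0.3;-0.0381 0.1125 0 0 -0.3;-0.0381 0.1125 0 0 -0.3;-0.0381 0.1125 0 0 -0.3"
}}

```text
time: 7.28
tool_pos: [601.2, -130.3, 150.1]
tcp_rot: [180.0, -0.0, 15.2]
ft_force: [0.4, 0.2, 0.8]
finger_gap: 55.7
grip_force: 0.0
```

{"name": "apply_moves", "arguments": {
  "series": "-0.0381 0.1125 0 0 -0.3;-0.0381 0.1125 0 0 -0.3;0 0 0 -0.0588 -0.3;0 0 0 -0.0588 -0.3;0 0 0 -0.0588 -0.3"
}}

```text
time: 7.7
tool_pos: [596.8, -201.1, 149.6]
tcp_rot: [-180.0, 0.0, 35.6]
ft_force: [0.6, -0.7, -0.3]
finger_gap: 55.3
grip_force: 0.0
```

{"name": "apply_moves", "arguments": {
  "series": "0 0 0 -0.0588 -0.3;0 0 0 -0.0588 -0.3;0 0 0 -0.0588 -0.3;0 0 0 -0.0588 -0.3;0 0 0 -0.0588 -0.3"
}}

```text
time: 8.12
tool_pos: [597.1, -199.9, 149.7]
tcp_rot: [-180.0, -0.0, 69.4]
ft_force: [-0.4, -0.2, 0.1]
finger_gap: 55.4
grip_force: 0.0
```

{"name": "apply_moves", "arguments": {
  "series": "0 0 0 -0.0588 -0.3;0 0 0 -0.0588 -0.3;0 0 0 -0.0588 -0.3;0 0 0 0 -0.3;0 0 0 0 -0.3"
}}

```text
time: 8.53
tool_pos: [597.1, -199.9, 149.8]
tcp_rot: [-180.0, -0.0, 89.1]
ft_force: [-0.3, 0.3, 0.6]
finger_gap: 55.6
grip_force: 0.0
```

```bash
python3 - <<'E'
from h import *
plan(596.2,-202,25,89.3)
s=snap('scene');W=cloud(s)
# placed stick / plate from both cameras
for n in('scene','top'):
    s=snap(n);print(n);rects(s,23.5,29,(540,680,0,200));rects(s,9,16,(540,680,0,200))
cv2.imwrite('pics/placed.png',cv2.resize(s['frame'][160:290,200:420],None,fx=3.6,fy=3.6,interpolation=cv2.INTER_CUBIC))
rects(s,60,72,(560,620,-300,-100))
E
```

```text
t 8.53 pose [ 597.1 -199.9  149.8] [-179.99   -0.     89.12] gap 55.6 gf 0.0 F [-0.3  0.3  0.6]
rows 4 shift mm [ -2.1  -0.9 124.8] turn -0.2 per row [-0.0017 -0.0007  0.104 ] -0.0004
scene
c [601.5  48.5] short 15.0 long 64.3 longdir 16.0 z 24.6 n 140
c [605.2 157.4] short 14.6 long 38.7 longdir 14.8 z 24.7 n 125
c [578.  149.8] short 13.1 long 17.6 longdir 10.1 z 24.4 n 41
c [561.6 145.4] short 11.3 long 13.3 longdir 104.6 z 24.3 n 31
c [613.5  26.7] short 9.3 long 49.0 longdir 16.0 z 10.3 n 66
c [596.5  93.3] short 80.2 long 83.4 longdir 106.6 z 10.3 n 895
c [580.2 166.9] short 24.9 long 78.1 longdir 16.4 z 10.9 n 442
top
c [610.3  47.6] short 13.8 long 78.1 longdir 15.3 z 26.4 n 225
c [587.2 149.8] short 14.3 long 78.7 longdir 17.1 z 26.3 n 245
c [617.2  31.4] short 20.6 long 56.6 longdir 14.9 z 12.6 n 253
c [598.5  99.3] short 56.9 long 91.4 longdir 105.9 z 12.5 n 1026
c [580.6 167. ] short 19.3 long 55.0 longdir 15.9 z 12.5 n 230
c [ 597.  -136.8] short 12.3 long 26.4 longdir 90.9 z 66.2 n 90
c [ 596.  -269.3] short 13.3 long 25.6 longdir 88.8 z 66.1 n 83
```

View pics/placed.png

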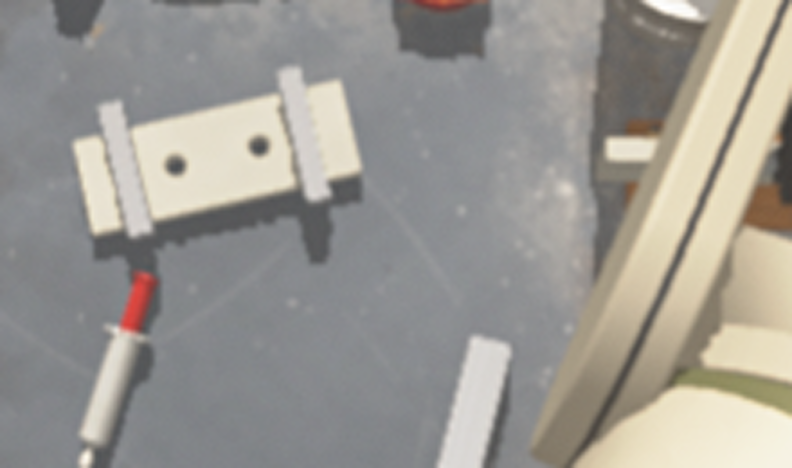

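{"name": "apply_moves", "arguments": {
  "series": "-0.0014 -0.0006 0.12 0 -0.3;-0.0014 -0.0006 0.12 0 -0.3;-0.0014 -0.0006 0.1 0 -0.3;-0.0014 -0.0006 0.05 0 -0.3;-0.0014 -0.0006 0.015 -0.001 -0.3",
  "squeeze": 40
}}

```text
time: 9.1
tool_pos: [593.2, -200.8, 23.8]
tcp_rot: [-179.6, -0.2, 89.3]
ft_force: [-0.8, -0.2, -0.2]
finger_gap: 55.3
grip_force: 0.0
```

{"name": "apply_moves", "arguments": {
  "series": "0 0 0 0 -0.3;0 0 0 0 -0.3;0 0 0 0 1;0 0 0 0 1;0 0 0 0 1"
}}

```text
time: 9.52
tool_pos: [597.4, -202.5, 30.2]
tcp_rot: [179.8, 0.1, 89.4]
ft_force: [0.2, -0.2, 0.4]
finger_gap: 19.7
grip_force: 0.0
```

{"name": "apply_moves", "arguments": {
  "series": "0 0 0 0 1;0 0 0 0 1;0 0 0 0 1;0 0 0 0 1"
}}

```text
time: 9.85
tool_pos: [597.1, -202.4, 29.9]
tcp_rot: [179.9, 0.0, 89.4]
ft_force: [-1.4, 0.1, 5.4]
finger_gap: 11.3
grip_force: 40.9
```

{"name": "apply_moves", "arguments": {
  "series": "0 0 -0.03 0 1;0 0 -0.1 0 1;0 0 -0.13 0 1;0.005 -0.1114 0 0 1;0.005 -0.1114 0 0 1"
}}

```text
time: 10.27
tool_pos: [532.2, -199.5, 110.8]
tcp_rot: [179.6, 0.2, 89.5]
ft_force: [-1.1, -0.6, -3.8]
finger_gap: 11.5
grip_force: 40.7
```

{"name": "apply_moves", "arguments": {
  "series": "0.005 -0.1114 0 0 1;0.005 -0.1114 0 0 1;0.005 -0.1114 0 0.001 1;0 0 0 0 1;0 0 0 0 1"
}}

```text
time: 10.68
tool_pos: [426.9, -192.2, 105.7]
tcp_rot: [-179.9, -0.0, 89.3]
ft_force: [1.0, -0.3, -2.9]
finger_gap: 11.5
grip_force: 40.9
```

```bash
python3 - <<'E'
from h import *
plan(430,-195,23,90)
s=snap('scene');W=cloud(s);m=(abs(W[...,0]-430)<40)&(W[...,1]<-100)&(W[...,1]>-290)&(W[...,2]>30)
for y in(-120,-140,-250,-265):
    q=m&(abs(W[...,1]-y)<8);print(y,np.percentile(W[q],[5,95],axis=0).round(1).tolist())
s=snap('top');print(W[m].shape);rects(s,-20,20,(380,520,-300,-100),15)
W=cloud(s);v,u=np.nonzero((W[...,2]>4)&(W[...,0]>380)&(W[...,0]<520)&(W[...,1]<-100)&(W[...,1]>-300)&(W[...,2]<60));print(len(u))
cv2.imwrite('pics/air.png',s['frame'])
E
```

```text
t 10.68 pose [ 426.9 -192.2  105.7] [-1.7991e+02 -5.0000e-02  8.9260e+01] gap 11.5 gf 40.9 F [ 1.  -0.3 -2.9]
rows 3 shift mm [-2.7  3.2 82.7] turn -0.7 per row [-0.003   0.0035  0.0919] -0.0022
-120 [[420.2, -126.7, 100.5], [447.3, -112.4, 461.2]]
-140 [[420.9, -147.7, 99.3], [468.6, -132.6, 452.6]]Traceback (most recent call last):
  File "<stdin>", line 5, in <module>
    return _quantile_unchecked(
        a, q, axis, out, overwrite_input, method, keepdims, weights)
    return _ureduce(a,
                    func=_quantile_ureduce_func,
    ...<5 lines>...
                    overwrite_input=overwrite_input,
                    method=method)
    r = func(a, **kwargs)
    result = _quantile(arr,
                       quantiles=q,
    ...<2 lines>...
                       out=out,
                       weights=wgt)
    slices_having_nans = np.isnan(arr[-1, ...])
                                  ~~~^^^^^^^^^
IndexError: index -1 is out of bounds for axis 0 with size 0
```

{"name": "apply_moves", "arguments": {
  "series": "-0.003 0.0035 0.1 -0.002 1;-0.003 0.0035 0.1 -0.002 1;-0.003 0.0035 0.05 -0.002 1;0 0 0.015 0 1;0 0 0.005 0 1"
}}

```text
time: 11.15
tool_pos: [432.3, -195.2, 24.5]
tcp_rot: [-179.9, -0.1, 90.0]
ft_force: [0.6, -0.5, -3.5]
finger_gap: 11.6
grip_force: 40.8
```

{"name": "apply_moves", "arguments": {
  "series": "0 0 0.005 0 1;0 0 0 0 1;0 0 0 0 1"
}}

```text
time: 11.4
tool_pos: [433.6, -196.2, 25.3]
tcp_rot: [179.9, 0.1, 90.0]
ft_force: [-0.3, -1.5, -3.8]
finger_gap: 10.9
grip_force: 40.8
```

{"name": "apply_moves", "arguments": {
  "series": "0 0 0.003 0 1;0 0 0 0 1;0 0 0 0 1"
}}

```text
time: 11.65
tool_pos: [432.6, -195.8, 23.5]
tcp_rot: [180.0, 0.0, 90.0]
ft_force: [-0.7, -0.8, -3.0]
finger_gap: 11.8
grip_force: 40.8
```

{"name": "apply_moves", "arguments": {
  "series": "0 0 0.004 0 1;0 0 0.002 0 1;0 0 0 0 1"
}}

```text
time: 11.9
tool_pos: [432.2, -195.6, 21.0]
tcp_rot: [-180.0, -0.0, 90.0]
ft_force: [0.6, 0.5, -3.4]
finger_gap: 11.6
grip_force: 40.8
```

{"name": "apply_moves", "arguments": {
  "series": "0 0 0.003 0 1;0 0 0 0 1;0 0 0 0 1"
}}

```text
time: 12.15
tool_pos: [432.2, -195.6, 20.2]
tcp_rot: [-180.0, -0.0, 90.0]
ft_force: [0.3, -0.5, -2.7]
finger_gap: 11.5
grip_force: 40.8
```

{"name": "apply_moves", "arguments": {
  "series": "0 0 0.002 0 1;0 0 0 0 1;0 0 0 0 1"
}}

```text
time: 12.4
tool_pos: [432.5, -195.7, 19.9]
tcp_rot: [180.0, 0.0, 90.0]
ft_force: [-1.3, 0.3, -0.9]
finger_gap: 11.5
grip_force: 41.3
```

{"name": "apply_moves", "arguments": {
  "series": "0 0 0.002 0 1;0 0 0 0 1;0 0 0 0 0.6;0 0 0 0 0.3;0 0 0 0 0.3"
}}

```text
time: 12.82
tool_pos: [432.6, -195.8, 19.3]
tcp_rot: [180.0, 0.0, 90.0]
ft_force: [-0.1, -0.0, -0.4]
finger_gap: 30.0
grip_force: 0.0
```

{"name": "apply_moves", "arguments": {
  "series": "0 0 0 0 0.3;0 0 -0.02 0 0.3;0 0 -0.02 0 0.3;0 0 -0.016 0 0.3;0 0 0 0 0.3"
}}

```text
time: 13.23
tool_pos: [433.4, -196.3, 37.6]
tcp_rot: [179.9, 0.1, 90.0]
ft_force: [0.4, -0.4, -0.4]
finger_gap: 30.2
grip_force: 0.0
```

```bash
cat > side.py <<'E'
from h import *
import sys
plan(451,-195.5,36,90)
s=snap('scene');W=cloud(s)
for y in range(-270,-110,15):
    q=(abs(W[...,1]-y)<4)&(W[...,0]>380)&(W[...,0]<520)&(W[...,2]>5)&(W[...,2]<75)
    if q.sum()>3: print(y,q.sum(),'x',np.percentile(W[q][:,0],[5,50,95]).round(1),'z',np.percentile(W[q][:,2],[5,50,95]).round(1))
E
python3 side.py
```

```text
t 13.23 pose [ 433.4 -196.3   37.6] [1.7987e+02 8.0000e-02 9.0010e+01] gap 30.2 gf 0.0 F [ 0.4 -0.4 -0.4]
rows 1 shift mm [ 0.8 17.6  1.6] turn 0.0 per row [0.0026 0.0586 0.0054] 0.0001
-240 7 x [432.2 434.6 437.2] z [54.1 54.7 55.1]
-225 16 x [426.5 431.2 437.4] z [20.8 53.1 55. ]
-210 32 x [425.9 426.9 448.7] z [11.3 48.9 55.2]
-195 65 x [404.4 427.9 449.6] z [15.6 53.2 72.7]
-180 66 x [412.3 427.2 452.9] z [19.1 53.7 70.1]
-165 32 x [425.9 427.7 437.3] z [13.9 53.  56.2]
-150 33 x [425.8 426.6 436.9] z [10.4 52.9 55.7]
-135 38 x [425.9 426.8 437.2] z [10.8 50.4 55.2]
-120 64 x [425.9 428.7 437.2] z [11.2 39.2 55. ]
```

Plate is standing on edge (x 426–437). Tip it gently towards +x.

{"name": "apply_moves", "arguments": {
  "series": "0 0.015 0 0 0.3;0 0.012 0 0 0.3;0 0.01 0 0 0.3;0 0.008 0 0 0.3;0 0.006 0 0 0.3"
}}

```text
time: 13.7
tool_pos: [447.9, -195.5, 35.7]
tcp_rot: [-180.0, -0.0, 90.0]
ft_force: [0.1, 0.2, 0.4]
finger_gap: 29.5
grip_force: 0.0
```

```bash
python3 side.py
```

```text
t 13.7 pose [ 447.9 -195.5   35.7] [-1.7998e+02 -1.0000e-02  9.0030e+01] gap 29.5 gf 0.0 F [0.1 0.2 0.4]
rows 1 shift mm [ 0.   3.1 -0.3] turn 0.0 per row [ 0.      0.0103 -0.0011] 0.0002
-270 6 x [427.4 428.9 429.8] z [ 8.4 11.5 16.3]
-255 8 x [427.8 428.7 429.9] z [ 9.5 14.5 22. ]
-240 4 x [426.9 427.8 444.6] z [ 6.6  7.6 46.1]
-225 9 x [427.9 443.3 446.9] z [ 9.  52.9 55.3]
-210 24 x [427.8 430.1 447.3] z [ 7.  19.7 55.5]
-195 59 x [419.2 439.1 463.5] z [ 8.9 51.9 70.6]
-180 103 x [426.8 434.9 468.6] z [11.3 51.  70.4]
-165 41 x [428.1 434.1 444.7] z [ 7.9 44.1 56.3]
-150 45 x [428.1 433.1 446.5] z [ 8.7 38.9 54.8]
-135 47 x [428.1 434.1 445.8] z [10.  43.2 55.5]
-120 79 x [428.8 435.1 444.5] z [ 9.1 30.9 54.5]
```

Tilting, pivoting. Keep pushing a little.

{"name": "apply_moves", "arguments": {
  "series": "0 0.008 0 0 0.3;0 0.008 0 0 0.3;0 0 0 0 0.3;0 0 0 0 0.3;0 0 0 0 0.3"
}}

```text
time: 14.17
tool_pos: [452.6, -195.7, 36.1]
tcp_rot: [180.0, 0.0, 90.0]
ft_force: [1.4, 0.4, 0.1]
finger_gap: 30.3
grip_force: 0.5
```

```bash
python3 side.py
```

```text
t 14.17 pose [ 452.6 -195.7   36.1] [1.7997e+02 1.0000e-02 9.0020e+01] gap 30.3 gf 0.5 F [1.4 0.4 0.1]
rows 1 shift mm [ 0.2 -1.6  0.1] turn 0.0 per row [ 0.0007 -0.0055  0.0002] 0.0002
-270 9 x [430.3 434.1 466.7] z [ 6.5 12.3 46.4]
-255 17 x [429.9 434.1 466.7] z [ 6.4 15.1 50.3]
-240 31 x [430.1 454.5 466.2] z [ 6.6 45.5 51.7]
-225 32 x [430.7 452.1 464.7] z [ 7.  45.4 51. ]
-210 42 x [430.8 449.5 466. ] z [ 8.  39.4 51.5]
-195 84 x [424.1 448.5 468. ] z [ 8.6 43.8 67.1]
-180 115 x [431.6 445.5 470.5] z [11.7 43.6 69. ]
-165 64 x [431.  447.6 463.5] z [ 7.9 36.  52.1]
-150 70 x [431.3 446.7 463.7] z [ 8.1 35.9 51.8]
-135 71 x [430.5 445.9 463.9] z [ 7.3 33.4 50.7]
-120 108 x [431.1 445.7 463.2] z [ 7.  29.8 49.8]
```

{"name": "apply_moves", "arguments": {
  "series": "0 0 0.02 0 0.1;0 0 0.015 0 0;0 0 0 0 -0.1;0 0 0 0 -0.2;0 0 0 0 -0.2"
}}

```text
time: 14.63
tool_pos: [451.9, -195.4, 25.0]
tcp_rot: [-179.9, -0.0, 90.0]
ft_force: [0.1, 0.3, -1.0]
finger_gap: 51.3
grip_force: 0.4
```

```bash
python3 side.py
```

```text
t 14.63 pose [ 451.9 -195.4   25. ] [-1.7994e+02 -3.0000e-02  9.0020e+01] gap 51.3 gf 0.4 F [ 0.1  0.3 -1. ]
rows 1 shift mm [ -0.1  -0.9 -11. ] turn 0.0 per row [-0.0004 -0.003  -0.0368] 0.0001
-270 4 x [456.7 460.  475.2] z [33.  37.  37.7]
-255 40 x [443.9 458.  474.7] z [21.4 36.4 44.6]
-240 56 x [441.6 456.7 473.5] z [17.6 34.5 47.1]
-225 63 x [439.1 453.8 471.5] z [16.3 28.7 45.2]
-210 63 x [434.7 453.7 474.9] z [10.2 31.6 44.6]
-195 98 x [412.6 452.1 478.5] z [10.6 36.  64.6]
-180 179 x [416.9 452.9 488. ] z [11.9 43.1 73.5]
-165 67 x [432.2 452.1 473.3] z [ 8.1 30.1 45.2]
-150 80 x [431.6 452.3 473.6] z [ 8.9 29.8 45.5]
-135 74 x [432.5 450.5 469.6] z [ 9.3 28.1 45.1]
-120 108 x [433.3 453.  473.1] z [ 8.5 28.1 44.6]
```

Working. Lower to 10 mm and open fully, slowly.

{"name": "apply_moves", "arguments": {
  "series": "0 0 0.02 0 -0.2;0 0 0.02 0 -0.2;0 0 0.01 0 -0.25;0 0 0 0 -0.35;0 0 0 0 -0.45"
}}

```text
time: 15.1
tool_pos: [451.7, -195.3, 9.7]
tcp_rot: [-179.9, -0.0, 90.0]
ft_force: [0.0, 0.3, 1.1]
finger_gap: 61.7
grip_force: 0.0
```

{"name": "apply_moves", "arguments": {
  "series": "0 0 0.01 0 -0.55;0 0 0 0 -0.65;0 0 0 0 -0.8;0 0 0 0 -1;0 0 0 0 -1"
}}

```text
time: 15.52
tool_pos: [452.5, -195.7, 7.5]
tcp_rot: [180.0, 0.0, 90.0]
ft_force: [0.2, 0.2, -0.3]
finger_gap: 85.1
grip_force: 0.0
```

```bash
python3 side.py
```

```text
t 15.52 pose [ 452.5 -195.7    7.5] [1.7999e+02 1.0000e-02 9.0020e+01] gap 85.1 gf 0.0 F [ 0.2  0.2 -0.3]
rows 1 shift mm [  0.2  -1.5 -28.5] turn 0.0 per row [ 0.0006 -0.005  -0.0949] 0.0001
-270 37 x [443.8 459.3 477.6] z [ 8.9 10.3 11.9]
-255 55 x [426.2 448.7 476.3] z [ 9.  10.4 12. ]
-240 67 x [424.2 449.  476.6] z [ 8.  10.  11.7]
-225 63 x [425.4 448.8 476.3] z [ 6.8 10.2 12.2]
-210 71 x [412.9 449.9 475.9] z [ 7.9 10.1 40.4]
-195 128 x [395.8 458.  511.5] z [ 8.8 12.  72.9]
-180 210 x [388.2 450.6 507.2] z [ 8.5 52.7 74. ]
-165 65 x [424.3 448.  477.1] z [ 8.1 10.  12.1]
-150 75 x [426.5 452.4 477.6] z [ 8.5  9.9 12.2]
-135 83 x [424.1 449.  476.5] z [ 8.4 10.4 11.8]
-120 85 x [425.8 451.5 477.1] z [ 7.4 10.  12.1]
```

{"name": "apply_moves", "arguments": {
  "series": "0 0 -0.05 0 -1;0 0 -0.12 0 -1;0 0 -0.12 0 -1;0 0 -0.12 0 -1;0 0 0 0 -1"
}}

```text
time: 15.98
tool_pos: [456.7, -198.0, 138.9]
tcp_rot: [179.4, 0.3, 90.0]
ft_force: [1.5, -0.5, 1.8]
finger_gap: 85.0
grip_force: 0.0
```

{"name": "apply_moves", "arguments": {
  "series": "0 0 0 0 -1;0 0 0 0 -1;0 0 0 0 -1;0 0 0 0 -1"
}}

```text
time: 16.32
tool_pos: [451.3, -195.0, 128.6]
tcp_rot: [-179.8, -0.1, 90.0]
ft_force: [-0.8, -0.5, -0.0]
finger_gap: 85.2
grip_force: 0.0
```

```bash
python3 - <<'E'
from h import *
plan(452,-195.7,6,90)
for n in('scene','top'):
    s=snap(n);rects(s,7.5,14.5,(400,510,-310,-100),60)
a=ortho(dict(np.load('scene.npz')),400,500,-300,-100,12,4)[:400,:800]
b=ortho(s,400,450,-300,-100,12,4)[:200,:800]
cv2.imwrite('pics/flat.png',np.vstack([a,b]))
E
```

```text
t 16.32 pose [ 451.3 -195.   128.6] [-1.7984e+02 -9.0000e-02  9.0010e+01] gap 85.2 gf 0.0 F [-0.8 -0.5 -0. ]
rows 4 shift mm [ -0.7   0.7 122.6] turn 0.0 per row [-0.0006  0.0006  0.1022] 0.0
c [ 451.9 -195.1] short 57.4 long 165.1 longdir 90.0 z 10.1 n 1362
c [ 453.4 -159.8] short 55.7 long 86.0 longdir 91.2 z 12.4 n 818
```

View pics/flat.png

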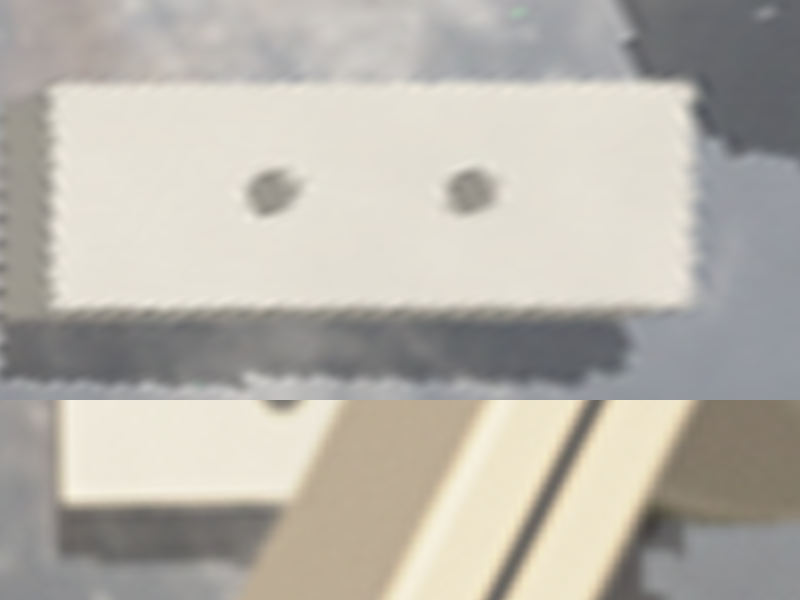

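{"name": "apply_moves", "arguments": {
  "series": "0 0.0015 0.12 0 -1;0 0.0015 0.12 0 -1;0 0 0.1 0 -1;0 0 0.06 0 -1;0 0 0.02 0 -1",
  "squeeze": 50
}}

```text
time: 16.83
tool_pos: [449.9, -193.7, -0.1]
tcp_rot: [-179.6, -0.2, 90.0]
ft_force: [-0.3, 0.5, -0.7]
finger_gap: 85.3
grip_force: 0.0
```

{"name": "apply_moves", "arguments": {
  "series": "0 0 0 0 -1;0 0 0 0 -1;0 0 0 0 -1"
}}

```text
time: 17.08
tool_pos: [454.7, -196.4, 6.1]
tcp_rot: [179.9, 0.1, 90.0]
ft_force: [-0.8, 0.3, -0.1]
finger_gap: 85.4
grip_force: 0.0
```

```bash
python3 -c "
from h import *
plan(452.5,-195.2,-2,90)"
```

```text
t 17.08 pose [ 454.7 -196.4    6.1] [1.7987e+02 7.0000e-02 9.0020e+01] gap 85.4 gf 0.0 F [-0.8  0.3 -0.1]
rows 1 shift mm [ 1.2 -2.2  8.1] turn 0.0 per row [ 0.0039 -0.0072  0.027 ] 0.0002
```

{"name": "apply_moves", "arguments": {
  "series": "0 0 0.01 0 -1;0 0 0.007 0 -1;0 0 0 0 -1;0 0 0 0 -1;0 0 0 0 -1"
}}

```text
time: 17.5
tool_pos: [453.4, -195.7, -0.5]
tcp_rot: [180.0, 0.0, 90.0]
ft_force: [-0.3, -0.4, 0.4]
finger_gap: 85.4
grip_force: 0.0
```

```bash
python3 -c "
from h import *
plan(452.5,-195.2,-2,90)"
```

```text
t 17.5 pose [ 453.4 -195.7   -0.5] [1.7998e+02 1.0000e-02 9.0020e+01] gap 85.4 gf 0.0 F [-0.3 -0.4  0.4]
rows 1 shift mm [ 0.5 -0.9  1.5] turn 0.0 per row [ 0.0016 -0.0031  0.0051] 0.0002
```

{"name": "apply_moves", "arguments": {
  "series": "0 0 0.004 0 -0.6;0 0 0 0 -0.4;0 0 0 0 -0.2;0 0 0 0 0;0 0 0 0 0"
}}

```text
time: 17.92
tool_pos: [453.5, -195.8, -1.6]
tcp_rot: [180.0, 0.0, 90.0]
ft_force: [-0.6, -0.6, 3.6]
finger_gap: 54.4
grip_force: 53.8
```

{"name": "apply_moves", "arguments": {
  "series": "0 0 0 0 0.5;0 0 0 0 1;0 0 0 0 1;0 0 0 0 1;0 0 0 0 1"
}}

```text
time: 18.33
tool_pos: [453.5, -195.7, -1.7]
tcp_rot: [180.0, 0.0, 90.0]
ft_force: [-0.6, 0.5, 5.4]
finger_gap: 54.8
grip_force: 54.0
```

{"name": "apply_moves", "arguments": {
  "series": "0 0 -0.02 0 1;0 0 -0.06 0 1;0 0 -0.11 0 1;0 0 -0.11 0 1;0 0 -0.05 0 1"
}}

```text
time: 18.75
tool_pos: [454.4, -196.2, 106.7]
tcp_rot: [179.8, 0.1, 90.0]
ft_force: [1.9, -0.5, -2.1]
finger_gap: 54.0
grip_force: 54.2
```

```bash
python3 -c "
from h import *
plan(600.1,98.9,100,105.1)"
```

```text
t 18.75 pose [ 454.4 -196.2  106.7] [1.7984e+02 9.0000e-02 9.0020e+01] gap 54.0 gf 54.2 F [ 1.9 -0.5 -2.1]
rows 9 shift mm [295.1 145.8   6.7] turn -15.1 per row [0.1093 0.054  0.0025] -0.0146
```

{"name": "apply_moves", "arguments": {
  "series": "0.04 0.02 0 0 1;0.08 0.04 0 0 1;0.1 0.05 0 0 1;0.1 0.05 0 0 1;0.1 0.05 0 0 1"
}}

```text
time: 19.17
tool_pos: [515.9, -68.2, 102.5]
tcp_rot: [-179.9, -0.0, 90.0]
ft_force: [0.2, -0.7, -3.1]
finger_gap: 54.5
grip_force: 54.2
```

{"name": "apply_moves", "arguments": {
  "series": "0.1 0.05 0 0 1;0.1 0.05 0 0 1;0.1 0.05 0 0 1;0.1 0.05 0 0 1;0.1 0.05 0 0 1"
}}

```text
time: 19.58
tool_pos: [590.8, 82.1, 102.2]
tcp_rot: [-179.9, 0.0, 90.0]
ft_force: [0.3, -0.4, -2.8]
finger_gap: 54.5
grip_force: 54.2
```

{"name": "apply_moves", "arguments": {
  "series": "0.04 0.016 0 -0.0318 1;0 0 0 -0.04 1;0 0 0 -0.04 1;0 0 0 -0.02 1;0 0 0 0 1"
}}

```text
time: 20.0
tool_pos: [595.1, 92.6, 102.0]
tcp_rot: [-179.9, -0.0, 105.3]
ft_force: [0.2, 0.4, -3.5]
finger_gap: 54.5
grip_force: 54.3
```

{"name": "apply_moves", "arguments": {
  "series": "0 0 0 0 1;0 0 0 0 1"
}}

```text
time: 20.17
tool_pos: [595.6, 92.3, 102.6]
tcp_rot: [-179.9, -0.0, 105.0]
ft_force: [0.7, -0.7, -3.2]
finger_gap: 54.5
grip_force: 54.3
```

```bash
python3 -c "
from h import *
plan(600.1,98.9,45,105.1)"
```

```text
t 20.17 pose [595.6  92.3 102.6] [-1.7994e+02 -1.0000e-02  1.0502e+02] gap 54.5 gf 54.3 F [ 0.7 -0.7 -3.2]
rows 2 shift mm [ 5.2  6.1 57.6] turn -0.1 per row [0.0087 0.0102 0.0961] -0.0004
```

{"name": "apply_moves", "arguments": {
  "series": "0.0058 0.0068 0.07 0 1;0.0058 0.0068 0.07 0 1;0.0058 0.0068 0.05 -0.001 1;0 0 0.02 0 1;0 0 0 0 1"
}}

```text
time: 20.58
tool_pos: [598.7, 98.8, 37.8]
tcp_rot: [-179.8, -0.0, 105.2]
ft_force: [-0.3, 0.7, -3.9]
finger_gap: 54.5
grip_force: 54.2
```

{"name": "apply_moves", "arguments": {
  "series": "0 0 0 0 1;0 0 0 0 1;0 0 0 0 1"
}}

```text
time: 20.83
tool_pos: [601.8, 99.0, 41.8]
tcp_rot: [179.9, 0.0, 105.2]
ft_force: [1.3, -0.8, -3.7]
finger_gap: 54.8
grip_force: 54.2
```

```bash
python3 - <<'E'
from h import *
plan(600.1,98.9,24.5,105.1)
s=snap('scene');cv2.imwrite('pics/over.png',cv2.resize(s['frame'][220:360,190:310],None,fx=4,fy=4,interpolation=cv2.INTER_CUBIC))
E
```

```text
t 20.83 pose [601.8  99.   41.8] [1.7985e+02 3.0000e-02 1.0521e+02] gap 54.8 gf 54.2 F [ 1.3 -0.8 -3.7]
rows 1 shift mm [ 0.4 -1.6 17.3] turn 0.1 per row [ 0.0012 -0.0054  0.0576] 0.001
```

View pics/over.png

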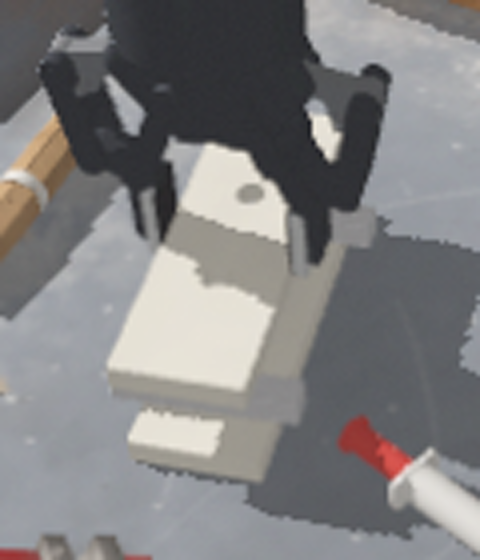

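```bash
python3 - <<'E'
from h import *
s=dict(np.load('scene.npz'))
f=lambda px:[(x/4+190-.375,y/4+220-.375) for x,y in px]
a=np.radians(15.2);u=np.array([-np.sin(a),np.cos(a)]);v=np.array([np.cos(a),np.sin(a)])
for n,px,z in(('up top',[(108,370),(247,390)],54),('up bottom',[(110,392),(247,410)],42),('low top',[(133,433),(270,460)],12),('low bottom',[(133,460),(265,481)],0)):
    P=ray(s,f(px),z)[:,:2];print(n,(P@u).round(1),(P@v).round(1),(P@v).mean().round(1))
plan(600.1,98.9,24.5,105.1)
E
```

```text
up top [19.9 18.6] [632.6 576.5] 604.6
up bottom [21.1 18.8] [633.1 577.5] 605.3
low top [16.5 18.5] [629.1 570.8] 599.9
low bottom [21.  20.3] [629.2 573.3] 601.3
t 20.88 pose [601.7  99.   41.7] [1.7986e+02 3.0000e-02 1.0522e+02] gap 54.5 gf 54.2 F [-0.  -0.5 -3.6]
rows 1 shift mm [ 0.3 -1.5 17.2] turn 0.1 per row [ 0.0009 -0.0051  0.0572] 0.001
```

{"name": "apply_moves", "arguments": {
  "series": "0.0027 -0.0087 0.015 0 1;0 0 0.015 0 1;0 0 0.01 0 1;0 0 0.005 0 1;0 0 0 0 1"
}}

```text
time: 21.3
tool_pos: [597.2, 99.1, 25.7]
tcp_rot: [-179.9, -0.0, 105.2]
ft_force: [-0.4, -0.9, -2.6]
finger_gap: 54.7
grip_force: 54.3
```

{"name": "apply_moves", "arguments": {
  "series": "0 0 0 0 1;0 0 0 0 1;0 0 0 0 1;0 0 0 0 1"
}}

```text
time: 21.63
tool_pos: [598.1, 99.2, 26.8]
tcp_rot: [180.0, 0.0, 105.2]
ft_force: [0.3, 0.0, -4.0]
finger_gap: 54.4
grip_force: 54.3
```

{"name": "apply_moves", "arguments": {
  "series": "0 0.0035 0.003 0 1;0 0 0 0 1;0 0 0.003 0 1;0 0 0 0 1;0 0 0 0 1"
}}

```text
time: 22.05
tool_pos: [598.7, 99.4, 24.7]
tcp_rot: [-180.0, -0.0, 105.2]
ft_force: [-0.1, -0.1, -2.8]
finger_gap: 54.8
grip_force: 54.3
```

{"name": "apply_moves", "arguments": {
  "series": "0 0 0.002 0 1;0 0 0 0 1;0 0 0 0 1"
}}

```text
time: 22.3
tool_pos: [598.9, 99.4, 24.4]
tcp_rot: [180.0, 0.0, 105.2]
ft_force: [-0.7, -0.6, -1.7]
finger_gap: 54.4
grip_force: 54.5
```

{"name": "apply_moves", "arguments": {
  "series": "0 0 0.002 0 1;0 0 0 0 1;0 0 0 0 1"
}}

```text
time: 22.55
tool_pos: [599.0, 99.4, 24.4]
tcp_rot: [180.0, 0.0, 105.2]
ft_force: [-3.6, -0.1, 4.9]
finger_gap: 54.2
grip_force: 55.2
```

{"name": "apply_moves", "arguments": {
  "series": "0 0 0.001 0 1;0 0 0 0 1;0 0 0 0 1"
}}

```text
time: 22.8
tool_pos: [599.0, 99.5, 24.3]
tcp_rot: [180.0, 0.0, 105.2]
ft_force: [-5.0, -1.0, 7.2]
finger_gap: 54.5
grip_force: 55.5
```

{"name": "apply_moves", "arguments": {
  "series": "0 0 -0.002 0 1;0 0 0 0 1;0 0 0 0 -0.4;0 0 0 0 -0.6;0 0 0 0 -0.8"
}}

```text
time: 23.22
tool_pos: [599.2, 99.4, 23.9]
tcp_rot: [180.0, 0.0, 105.2]
ft_force: [-0.5, 0.5, 0.0]
finger_gap: 76.8
grip_force: 0.0
```

{"name": "apply_moves", "arguments": {
  "series": "0 0 0 0 -0.9;0 0 0 0 -0.9;0 0 -0.03 0 -0.9;0 0 -0.08 0 -0.9;0 0 -0.12 0 -0.9"
}}

```text
time: 23.63
tool_pos: [595.7, 99.1, 90.0]
tcp_rot: [-179.6, -0.1, 105.2]
ft_force: [0.9, -0.1, -0.2]
finger_gap: 81.6
grip_force: 0.0
```

{"name": "apply_moves", "arguments": {
  "series": "-0.06 0 -0.12 0 -0.9;-0.12 0 -0.05 0 -0.9;-0.13 0 0 0 -0.9;-0.13 0 0 0 -0.9;-0.13 0 0 0 -0.9"
}}

```text
time: 24.05
tool_pos: [644.6, -67.1, 145.8]
tcp_rot: [179.9, 0.1, 105.3]
ft_force: [0.8, -0.1, -0.2]
finger_gap: 80.9
grip_force: 0.0
```

{"name": "apply_moves", "arguments": {
  "series": "-0.13 0 0 0 -0.9;-0.13 0 0 0 -0.9;-0.06 0 0 0 -0.9;0 0 0 0 -0.9;0 0 0 0 -0.9"
}}

```text
time: 24.47
tool_pos: [669.0, -159.3, 144.3]
tcp_rot: [180.0, -0.0, 105.1]
ft_force: [1.2, -0.3, 0.3]
finger_gap: 81.0
grip_force: 0.0
```

```bash
python3 - <<'E'
from h import *
plan(500,-150,150,105.1)
s=snap('top');B=(540,680,0,200)
for a,b in((34,42),(23,29),(8,16)):print(a,b);rects(s,a,b,B,15)
a=ortho(s,530,660,0,200,38,4)[:520,:800];cv2.imwrite('pics/fin.png',a)
E
```

```text
t 24.47 pose [ 669.  -159.3  144.3] [ 1.7999e+02 -1.0000e-02  1.0511e+02] gap 81.0 gf 0.0 F [ 1.2 -0.3  0.3]
rows 5 shift mm [  53.1 -160.7   -5.7] turn 0.0 per row [ 0.0354 -0.1072 -0.0038] 0.0
34 42
c [600.8  99.5] short 57.0 long 161.2 longdir 105.5 z 38.4 n 1996
23 29
c [620.  160.1] short 9.6 long 13.6 longdir 111.9 z 26.0 n 29
c [580.6  39.4] short 13.6 long 16.3 longdir 16.1 z 26.2 n 54
c [555.3 140.1] short 11.8 long 13.3 longdir 108.7 z 26.5 n 39
8 16
c [613.9  77.9] short 5.8 long 11.1 longdir 106.0 z 12.2 n 16
c [599.6 126.7] short 6.7 long 9.9 longdir 144.4 z 12.2 n 15
c [593.3  24.7] short 6.1 long 19.8 longdir 103.5 z 12.1 n 27
c [574.6  92.6] short 5.8 long 88.5 longdir 104.8 z 12.4 n 108
c [556.6 160. ] short 4.3 long 18.4 longdir 102.9 z 12.3 n 22
```

View pics/fin.png

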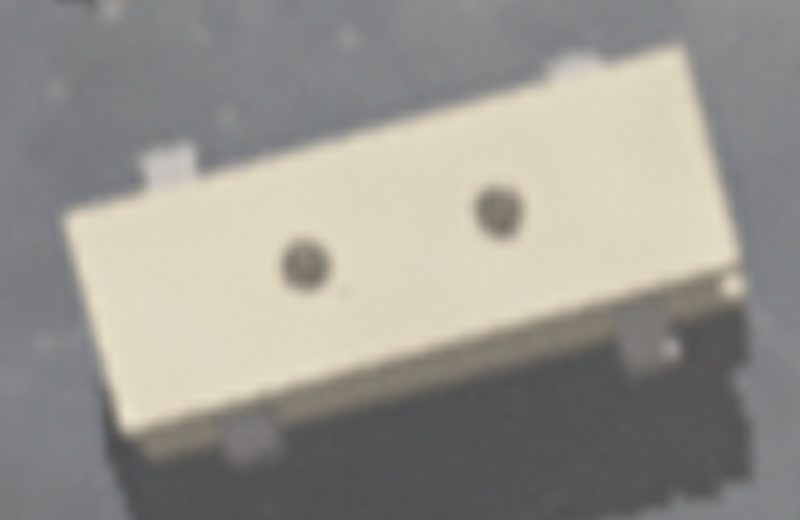

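```bash
python3 -c "
from h import *
print(hand_in())"
```

```text
the job is handed in; nothing more can be done
None
```

The second layer is built and handed in: the last picture shows the upper plate level on the two 14 mm sticks, about 1 mm off straight above the lower plate. The spare stick is about 53 mm from the plate's middle against about 52 mm for the first, but sits about 3 mm off-centre sideways.

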